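Load a bronze stub into the alloy analyser

TASK

Press the wide door in the top of the grey analyser down at its front edge until its catch lets it swing open, then set the plain round bronze stub from the wooden board upright on the floor of the chamber under that door. Set it down, do not drop it in, and leave the wide door standing open and the narrow door beside it shut.

Things in the scene. Friction and masses are not known exactly. Their poses are not given: they have to be found in the camera images.
- chamber (a point): Centre of the chamber floor (137 mm in x, 160 in y) in the fixed grey analyser (260 x 300 mm). x runs from the case's robot-side front to its back, y left, z up. Floor 45 mm above the table, 55 below the case's flat top. The wide door (178 x 158 mm) covers it, flush: press its dark strip at x -80, y 0, z +55 mm from here. Hinge along y at x +68, z +55. Narrow door: middle at y -143.
- hatch (a joint): Angle of the wide aluminium door, rad: 0 shut, 2.1 open, negative pressed in. Pressed down at the strip (3 to 5 N) its catch lets go after about 4 mm; hard stop at 10 mm (-0.067). Once the finger rises, a spring swings its front edge up in 1 to 2 s and it stays open, leaning back 30 degrees, 155 mm above the case. It does not latch again. Beside it a gripper's long side fits best along the hinge.
- side_door (a joint): Angle of the narrow aluminium door (178 x 68 mm) beside the wide one, rad: 0 shut, grows as it opens. It has the same strip and catch and must stay shut.
- stub_center (a point): Centre, half-way up, of the plain round bronze stub: a solid upright cylinder, 36 mm across, 46 tall, z along its axis, 0.3 to 0.5 kg. It stands on a dark wooden board (260 mm square, 18 thick) on the table's other side, among castings that stay there: a square stepped plinth, a pointed finial 66 mm tall, a flat ring. At least 55 mm is free around it.
Mind the look-alikes: they are no part of the job. What is shaped like the part that bears stub_center but pink or purple is not meant.

How it is judged:
On the way:
1. the wide door has been released and has swung open (value of joint hatch above 1.4 rad), for 0.2 s.
At the end, for the whole second after the job is handed in: The wide door stands open (over 1.4 rad), the narrow door is shut (under 0.1 rad), and the round stub stands upright (within 10 degrees) on the chamber floor, anywhere within the chamber (its centre less than 30 mm above the floor) (value of joint hatch above 1.4 rad and value of joint side_door below 0.1 rad and x of stub_center in the frame of chamber between -0.07 and 0.07 m and y of stub_center in the frame of chamber between -0.08 and 0.08 m and z of stub_center in the frame of chamber below 0.03 m and angle between stub_center's own z axis and vertical below 0.17 rad); the robot touches nothing.
It fails at once if the narrow door was opened (value of joint side_door above 0.15 rad).
It fails at once if the stub was dropped into the chamber (fell more than about 30 mm) (distance between stub_center and chamber below 0.09 m and z of stub_center in the frame of chamber below 0.05 m and linear speed of stub above 0.75 m/s).
It also fails if it takes over 58 s, if anything falls off the work surface, if the arm or the gripper's body presses on something with over 40 N, if the wrist force passes 120 N, or if a joint passes its speed limit or range.

ROBOT

A 6-joint arm with a two-finger parallel gripper is mounted at the origin on the work surface. World frame = base frame: x ahead of the robot, y to its left, z up, the work surface at z = 0. Lengths are in m, angles in rad, forces in N, time in s.
With the tool pointing down it reaches from about 0.25 to 0.725 m from the base axis. Payload 4 kg.
Tool frame: the origin (TCP) lies midway between the tips of the shut fingers; the grasp point (between the pads) lies bot.tcp_to_grasp behind it (bot.tcp_to_grasp is the distance from the TCP to the grasp point, in m); z points along the fingers, y is the line along which they close (so a half turn about z gives the same grasp; the last joint's range is limited). The gripper opens to 85 mm and grips with 20 to 120 N. Pads are 22 mm wide; open, the fingers measure 114 mm over their backs; the gripper's body (76 mm by 85 mm) begins 54 mm behind the grasp point. The pads swing forward as they close: fully open they stand 13 mm farther back than shut.
Start: joints at [-1.183, 0.241, 0.005, 1.335, 0, 1.571], TCP at [0.189, -0.463, 0.231] pointing down, gripper open.
Joint ranges: [-2.72, 2.72], [-1.05, 1.87], [-1.09, 1.28], [-1.99, 2.15], [-1.42, 1.44], [-3.14, 3.14]. Speed limits (rad/s): [2.79, 2.79, 3.14, 3.14, 3.14, 3.14].

INTERFACE

Orientations are given as a unit quaternion [x, y, z, w].
In Python, from workcell import readout, camera, bot gives the robot as it stands. The module is installed in compiled form; this text tells all that it offers.
- The arm moves only by the tool jog_arm, never from a script. Its argument "motion" is a list of rows, each an object of numbers: "x", "y", "z": the shift along the tool's x, y, z in mm; "spin": the turn about the tool's z in degrees; "fingers": the closure, from -1 (fully open) to 1 (shut). A call has 1 to 8 rows; each row is the pose to reach, as a shift and turn from the pose commanded when the call began, along the tool's axes at that moment; what a row does not reach only later rows make up. A row lasts 1/8 s, in which the tool goes at most 62.5 mm and 10.7 degrees, less where a joint would pass 70% of its speed; a pose out of reach is approached as far as the arm can. A call with a gripper value outside its range is refused whole. The fingers move at their own pace and stop on an object; the grip force is fixed at half the most. Time passes only in rows, so rows that repeat a pose let the fingers close. It gives the time, the measured TCP pose, the force, the opening and the grip force at its end, in the units of the state.
- readout.get_obs(): the state, without advancing time (a new reading comes with each control period).
- camera(name): name is "side" or "top"; returns a dict with "pixels" (400x640x3 uint8, red, green, blue), "K" (3x3 intrinsics, pixels), "rvec" (rotation vector, rad) and "tvec" (3), from world to camera coordinates, as OpenCV has them. Camera axes: x right, y down, z forward; pixel columns grow to the right and rows downward; lengths in m; the calibration is good to about 2 mm. A picture is of the moment at which its call begins. There is no depth.
- bot.job_done(): hands the job in; it is judged then, once.
The state is a dict: "clock": time; "joint_pos": joint angles; "joint_vel": joint speeds; "tau": joint torques, N m; "eef_pos": TCP position; "tool_rot": TCP orientation; "ft_force": force on the tool from outside, world axes, zero at the start; "ft_torque": the same for the moment, N m; "grip_width": finger opening in m; "grasp_force": force on a finger pad.
Only numpy, scipy, OpenCV 4.12 (cv2) and the standard library are available. Lean on these libraries where they do the work, as an engineer would, in place of code of your own. Each camera call takes 0.05 s, during which the arm holds its last target. There are 200 camera calls.

## Working session

There is one attempt and no reset: what is moved stays moved. The work goes in short steps, Python scripts to look and compute and a tool call to move; the robot and the scene stay as the last step left them, time stands still between calls to the robot, and variables do not carry over. Pictures are saved under pics/ and viewed, at most 10 in all, crops included, and the job is handed in when it is done.

Besides the shell and the picture viewer there is one more tool, called after ">>>" as name(argument=value, ...) on one line, values as JSON. jog_arm: Moves the arm, as the interface text tells. Its arguments: {"type":"object","properties":{"motion":{"type":"array"}},"required":["motion"]}

```bash
mkdir -p pics; cat > h.py <<'E'
import numpy as np, cv2
from workcell import readout, camera, bot
def snap(n,f=None):
    c=camera(n)
    if f: cv2.imwrite('pics/'+f,c['pixels'][:,:,::-1])
    return c
def ray(c,u,v):
    R=cv2.Rodrigues(np.array(c['rvec'],float))[0];t=np.array(c['tvec'],float).ravel()
    d=R.T@np.linalg.inv(c['K'])@np.array([u,v,1.]);return -R.T@t,d/np.linalg.norm(d)
def onz(c,u,v,z):
    o,d=ray(c,u,v);return o+d*(z-o[2])/d[2]
def tri(c1,p1,c2,p2):
    o1,d1=ray(c1,*p1);o2,d2=ray(c2,*p2)
    s=np.linalg.lstsq(np.c_[d1,-d2],o2-o1,rcond=None)[0]
    a,b=o1+d1*s[0],o2+d2*s[1];return (a+b)/2,np.linalg.norm(a-b)
def proj(c,p):
    return cv2.projectPoints(np.array(p,float).reshape(-1,1,3),np.array(c['rvec'],float),np.array(c['tvec'],float),np.array(c['K'],float),None)[0].reshape(-1,2)
E
python3 - <<'E'
from h import *
import pickle
d={n:snap(n,n+'0.png') for n in('side','top')}
pickle.dump(d,open('d0.pkl','wb'))
o=readout.get_obs();print(o['clock'],o['eef_pos'],o['tool_rot'],o['grip_width'],bot.tcp_to_grasp)
for n in d: print(n,ray(d[n],320,200))
E
```

```text
0.1 [ 0.18885379 -0.46236577  0.23049746] [ 9.81260198e-01  1.92685076e-01 -1.91986343e-04 -9.21078756e-04] 0.08536433206348154 0.0187
side (array([ 0.41219012, -0.64140125,  0.72263883]), array([ 0.1957425 ,  0.6550327 , -0.72980616]))
top (array([ 0.34156556, -0.05935805,  1.265124  ]), array([ 0.18487218, -0.00594272, -0.98274461]))
```

View pics/side0.png

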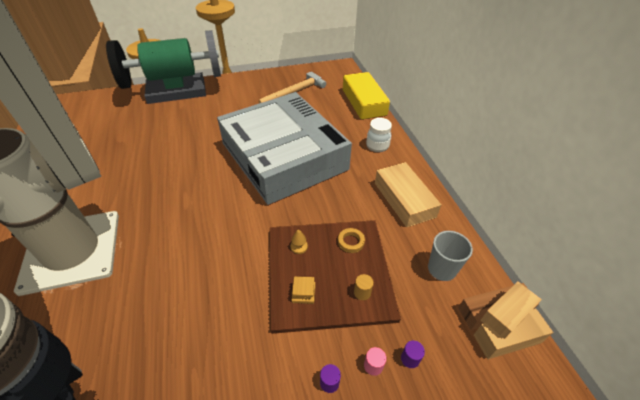

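View pics/top0.png

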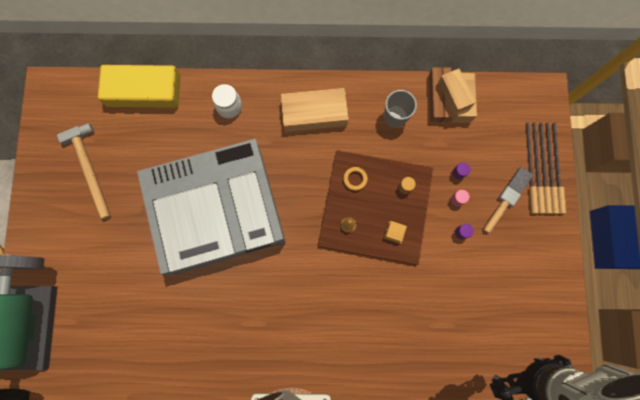

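The side view shows the stub at about (364,287) and the wide door's strip at (241,131). In the top view the stub is at (408,186) and the strip at (199,251). The narrow door is on the right, towards the board.

```bash
cat > m.py <<'E'
from h import *
import pickle
d=pickle.load(open('d0.pkl','rb'))
def blob(c,near,lo,hi,r):
    hsv=cv2.cvtColor(c['pixels'],cv2.COLOR_RGB2HSV)
    m=cv2.inRange(hsv,lo,hi); w=np.zeros_like(m);cv2.circle(w,near,r,255,-1);m&=w
    n,L,st,ce=cv2.connectedComponentsWithStats(m)
    i=1+np.argmin([np.hypot(*(ce[k]-near))-st[k,4]/20 for k in range(1,n)])
    return (L==i).astype(np.uint8),ce[i],st[i]
P={}
for nm,ps,pt,lo,hi,r in [('stub',(364,287),(408,186),(8,110,90),(30,255,255),18),('strip',(241,131),(199,251),(0,0,0),(179,255,125),21),
   ('nstrip',(264,160),(257,233),(0,0,0),(179,255,125),13),('door',(270,125),(190,222),(0,0,165),(179,60,255),60)]:
    q=[]
    for n,p in(('side',ps),('top',pt)):
        m,ce,st=blob(d[n],p,lo,hi,r);q.append(ce);cn=max(cv2.findContours(m,0,2)[0],key=cv2.contourArea)
        print(nm,n,ce.round(1),st,[np.round(x,1).tolist() for x in cv2.minAreaRect(cn)])
        if nm in('strip','door') and n=='top':
            b=[onz(d[n],*x,.1)[:2] for x in cv2.boxPoints(cv2.minAreaRect(cn))];print('  corners',np.round(b,4).tolist())
        if nm=='stub':
            x,y=ce.astype(int);cv2.imwrite('pics/c_%s.png'%n,cv2.resize(d[n]['pixels'][y-25:y+25,x-25:x+25,::-1],None,fx=6,fy=6))
    print('  3D',*tri(d['side'],q[0],d['top'],q[1]))
E
python3 m.py
```

```text
stub side [365.6 286.5] [346 269  37  37 896] [[364.3, 286.9], [35.4, 34.8], 71.6]
stub top [408.9 185.1] [390 168  37  37 889] [[408.0, 186.0], [35.3, 35.3], 78.7]
  3D [ 0.61388708 -0.29362048  0.05080924] 0.005277278082630234
strip side [240.5 131.6] [232 123  18  18 127] [[240.4, 131.6], [22.4, 5.9], 50.7]
strip top [198.4 250.1] [180 242  38  17 274] [[198.4, 250.1], [7.0, 39.1], 74.1]
  corners [[0.4307, 0.2691], [0.4573, 0.1808], [0.4413, 0.1755], [0.4148, 0.2636]]
  3D [0.4372026  0.22285952 0.09824637] 0.002024860395383883
nstrip side [263.9 160.6] [259 156  11  10  68] [[264.0, 160.9], [11.1, 6.4], 51.3]
nstrip top [256.6 233.4] [249 229  16  10 104] [[256.7, 233.4], [6.6, 15.4], 74.1]
  3D [0.47842264 0.08491229 0.0998689 ] 0.0017944328372814138
door side [261.4 126. ] [ 220  103   81   49 2076] [[260.7, 125.4], [37.3, 73.5], 70.0]
door top [192.5 224.8] [ 154  184   80   87 4528] [[192.6, 226.5], [74.6, 67.4], 75.6]
  corners [[0.5594, 0.3447], [0.6028, 0.1885], [0.4271, 0.1359], [0.386, 0.2885]]
  3D [0.49813434 0.24180971 0.09256292] 0.0012520082601677482
```

```bash
python3 - <<'E'
from h import *
import pickle
d=pickle.load(open('d0.pkl','rb'))
q=[]
for n,(x,y) in(('side',(364,287)),('top',(408,186))):
    c=d[n];hsv=cv2.cvtColor(c['pixels'],cv2.COLOR_RGB2HSV);print(hsv[y,x],hsv[y+14,x-14])
    w=hsv[y-18:y+18,x-18:x+18]
    h=((w[:,:,0]>=12)&(w[:,:,2]>95)).astype(np.uint8)
    n_,L,st,ce=cv2.connectedComponentsWithStats(h);i=1+np.argmax(st[1:,4])
    r=cv2.minAreaRect(np.argwhere(L==i)[:,::-1].astype(np.float32));p=np.array(r[0])+(x-18,y-18);q.append(p);print(n,st[i],p,r)
print(tri(d['side'],q[0],d['top'],q[1]),[onz(d[n],*p,.041) for n,p in zip(('side','top'),q)])
a=cv2.resize(np.hstack([d['side']['pixels'][265:310,340:390],d['top']['pixels'][165:210,385:435]]),None,fx=7,fy=7)
cv2.imwrite('pics/cr.png',a[:,:,::-1])
E
```

```text
[ 19 176 217] [ 11 175 105]
side [  9   4  20  28 435] [364.5 286.5] ((18.5, 17.5), (19.0, 27.0), 0.0)
[ 18 164 224] [ 10 171 109]
top [ 10   8  16  16 197] [407.5 183.5] ((17.5, 15.5), (15.0, 15.0), 90.0)
(array([ 0.61618501, -0.29053783,  0.04611413]), np.float64(0.0004235443934896894)) [array([ 0.61750574, -0.28788973,  0.041     ]), array([ 0.61755392, -0.29153924,  0.041     ])]
```

View pics/cr.png

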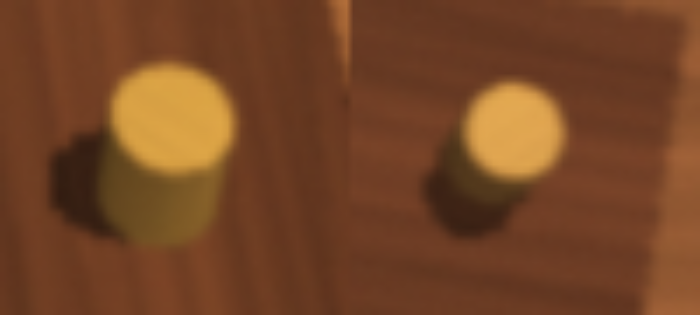

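```bash
cat >> h.py <<'E'
from scipy.spatial.transform import Rotation as Ro
def rel(p,yaw):
    "tool-frame shift mm and spin deg to world p with tool x at yaw deg"
    o=readout.get_obs();R=Ro.from_quat(o['tool_rot']).as_matrix()
    y0=np.degrees(np.arctan2(R[1,0],R[0,0]))
    print('pos',np.round(o['eef_pos'],4),'yaw',round(y0,2),'shift',(R.T@(np.array(p)-o['eef_pos'])*1000).round(1),'spin',round(y0-yaw,1),'t',o['clock'])
E
python3 - <<'E'
from h import *
import pickle
d=pickle.load(open('d0.pkl','rb'))
print(tri(d['side'],(364.1,281.4),d['top'],(408.1,183.2)),onz(d['top'],408.1,183.2,.064),onz(d['side'],364.1,281.4,.064))
rel([.437,.223,.14],16.7)
E
```

```text
(array([ 0.61348376, -0.28875379,  0.0640349 ]), np.float64(0.0006477552779702873)) [ 0.61316154 -0.28871126  0.064     ] [ 0.61383073 -0.28872818  0.064     ]
pos [ 0.1889 -0.4624  0.2305] yaw 22.22 shift [ 488.9 -540.5   91.5] spin 5.5 t 0.1
```

>>> jog_arm(motion=[{"x":40,"y":-45,"z":0,"spin":0,"fingers":1},{"x":81,"y":-90,"z":0,"spin":2,"fingers":1},{"x":122,"y":-135,"z":0,"spin":4,"fingers":1},{"x":163,"y":-180,"z":0,"spin":5.5,"fingers":1},{"x":204,"y":-225,"z":0,"spin":5.5,"fingers":1},{"x":245,"y":-270,"z":0,"spin":5.5,"fingers":1},{"x":286,"y":-315,"z":0,"spin":5.5,"fingers":1},{"x":327,"y":-360,"z":0,"spin":5.5,"fingers":1}])

```text
clock: 1.1
eef_pos: [0.3558, -0.004, 0.2313]
tool_rot: [0.989, 0.145, 0.0, 0.0]
ft_force: [1.7, -0.3, -0.0]
grip_width: -0.0
grasp_force: 0.0
```

```bash
python3 -c "
from h import *
rel([.437,.223,.13],16.7)"
```

```text
pos [ 0.3558 -0.004   0.2313] yaw 16.72 shift [ 143.  -194.1  101.3] spin 0.0 t 1.1
```

>>> jog_arm(motion=[{"x":35,"y":-48,"z":10,"fingers":1},{"x":70,"y":-96,"z":30,"fingers":1},{"x":105,"y":-145,"z":55,"fingers":1},{"x":143,"y":-194,"z":80,"fingers":1},{"x":143,"y":-194,"z":101,"fingers":1},{"x":143,"y":-194,"z":115,"fingers":1},{"x":143,"y":-194,"z":121,"fingers":1},{"x":143,"y":-194,"z":121,"fingers":1}])

```text
validation failed for argument at $.mo...
```

```bash
python3 -c "
from h import *
rel([.437,.223,.093],16.7);c=snap('top');cv2.imwrite('pics/t1.png',c['pixels'][130:300,120:300,::-1].repeat(3,0).repeat(3,1))"
```

```text
pos [ 0.3558 -0.004   0.2313] yaw 16.72 shift [ 143.  -194.1  138.3] spin 0.0 t 1.1
```

View pics/t1.png

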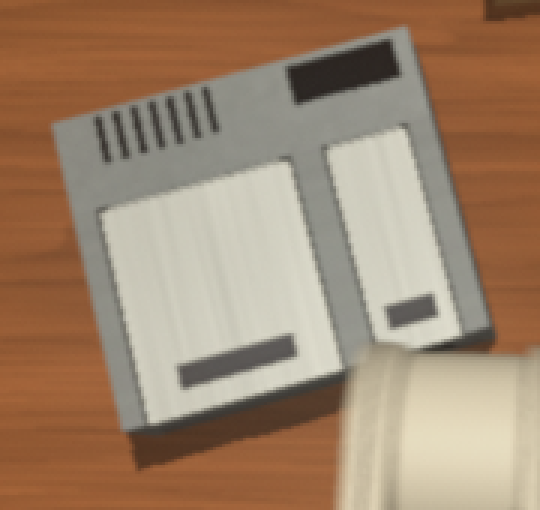

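The call was refused because every row needs a spin value. The picture shows both doors shut and the strip clear, at crop (238,362), so I'll repeat the move.

>>> jog_arm(motion=[{"x":35,"y":-48,"z":10,"spin":0,"fingers":1},{"x":70,"y":-96,"z":30,"spin":0,"fingers":1},{"x":105,"y":-145,"z":55,"spin":0,"fingers":1},{"x":143,"y":-194,"z":80,"spin":0,"fingers":1},{"x":143,"y":-194,"z":101,"spin":0,"fingers":1},{"x":143,"y":-194,"z":115,"spin":0,"fingers":1},{"x":143,"y":-194,"z":121,"spin":0,"fingers":1},{"x":143,"y":-194,"z":121,"spin":0,"fingers":1}])

```text
clock: 2.15
eef_pos: [0.452, 0.1778, 0.1106]
tool_rot: [0.984, 0.176, -0.004, -0.018]
ft_force: [0.5, -0.6, 0.0]
grip_width: 0.0003
grasp_force: 0.0
```

```bash
python3 -c "
from h import *
rel([.437,.223,.094],16.7)"
```

```text
pos [0.452  0.1778 0.1106] yaw 20.23 shift [  1.6 -47.   18.3] spin 3.5 t 2.15
```

```bash
python3 -c "
from h import *
o=readout.get_obs();print(o['joint_pos'],o['joint_vel'],o['ft_force'])"
```

```text
[ 0.35201103  0.30353683 -0.24183319  1.02691838  0.03629482  3.14048865] [ 0.00075087 -0.01343679  0.01931488  0.00339645  0.00152595  0.00044723] [ 0.45379576 -0.63826992  0.03181564]
```

>>> jog_arm(motion=[{"x":0,"y":0,"z":-15,"spin":-10,"fingers":1},{"x":0,"y":0,"z":-30,"spin":-20,"fingers":1},{"x":0,"y":0,"z":-30,"spin":-30,"fingers":1},{"x":0,"y":0,"z":-30,"spin":-40,"fingers":1},{"x":0,"y":0,"z":-30,"spin":-50,"fingers":1},{"x":0,"y":0,"z":-30,"spin":-60,"fingers":1},{"x":0,"y":0,"z":-30,"spin":-70,"fingers":1},{"x":0,"y":0,"z":-30,"spin":-80,"fingers":1}])

```text
clock: 3.15
eef_pos: [0.4534, 0.1771, 0.1418]
tool_rot: [0.639, 0.769, 0.01, -0.015]
ft_force: [-0.6, 1.3, -0.1]
grip_width: 0.0001
grasp_force: 0.0
```

```bash
python3 -c "
from h import *
rel([.437,.223,.094],196.7);o=readout.get_obs();print(o['joint_pos'],o['tool_rot'])"
```

```text
pos [0.4534 0.1771 0.1418] yaw 100.56 shift [46.3 -7.4 49.6] spin -96.1 t 3.15
[ 0.34986334  0.2730324  -0.19434658  1.10203534  0.03629139  1.73623814] [ 0.63887722  0.7690944   0.00973432 -0.01532809]
```

>>> jog_arm(motion=[{"x":10,"y":-2,"z":0,"spin":-10,"fingers":1},{"x":20,"y":-4,"z":5,"spin":-20,"fingers":1},{"x":30,"y":-6,"z":10,"spin":-30,"fingers":1},{"x":40,"y":-7,"z":15,"spin":-40,"fingers":1},{"x":46,"y":-7,"z":20,"spin":-50,"fingers":1},{"x":46,"y":-7,"z":25,"spin":-60,"fingers":1},{"x":46,"y":-7,"z":30,"spin":-70,"fingers":1},{"x":46,"y":-7,"z":34,"spin":-80,"fingers":1}])

```text
clock: 4.15
eef_pos: [0.4378, 0.2224, 0.1093]
tool_rot: [-0.005, 1.0, 0.017, -0.006]
ft_force: [-0.0, -0.6, -0.9]
grip_width: -0.0003
grasp_force: 0.0
```

```bash
python3 -c "
from h import *
rel([.437,.223,.094],196.7);o=readout.get_obs();print(o['joint_pos'],o['ft_force'])"
```

```text
pos [0.4378 0.2224 0.1093] yaw -179.41 shift [ 0.7  0.1 15.3] spin -376.1 t 4.15
[ 0.44760162  0.30990524 -0.23630683  1.01982496  0.03625756  0.43760837] [-0.01279945 -0.57426199 -0.89239935]
```

>>> jog_arm(motion=[{"x":0,"y":0,"z":4,"spin":-8,"fingers":1},{"x":0,"y":0,"z":7,"spin":-16,"fingers":1},{"x":0,"y":0,"z":10,"spin":-16,"fingers":1},{"x":0,"y":0,"z":12,"spin":-16,"fingers":1},{"x":0,"y":0,"z":14,"spin":-16,"fingers":1},{"x":0,"y":0,"z":15,"spin":-16,"fingers":1},{"x":0,"y":0,"z":16,"spin":-16,"fingers":1}])

```text
clock: 5.03
eef_pos: [0.4377, 0.2231, 0.0922]
tool_rot: [-0.141, 0.99, 0.018, -0.004]
ft_force: [2.3, -0.9, 3.0]
grip_width: -0.0007
grasp_force: 1.5
```

>>> jog_arm(motion=[{"x":15,"y":0,"z":-45,"spin":0,"fingers":1},{"x":45,"y":0,"z":-85,"spin":0,"fingers":0},{"x":90,"y":0,"z":-125,"spin":0,"fingers":-1},{"x":120,"y":40,"z":-150,"spin":0,"fingers":-1},{"x":120,"y":90,"z":-150,"spin":0,"fingers":-1},{"x":120,"y":150,"z":-150,"spin":0,"fingers":-1},{"x":120,"y":210,"z":-150,"spin":0,"fingers":-1},{"x":120,"y":270,"z":-150,"spin":0,"fingers":-1}])

```text
clock: 6.02
eef_pos: [0.2467, 0.445, 0.2516]
tool_rot: [-0.142, 0.99, 0.017, -0.005]
ft_force: [1.2, -0.1, -0.3]
grip_width: 0.0852
grasp_force: 0.0
```

```bash
python3 -c "
from h import *
rel([.6135,-.2888,.15],196.7);o=readout.get_obs();print(o['joint_pos'],o['ft_force']);c=snap('top');cv2.imwrite('pics/t2.png',c['pixels'][100:300,100:440,::-1].repeat(2,0).repeat(2,1))"
```

```text
pos [0.2467 0.445  0.2516] yaw -163.69 shift [-146.5 -810.4   71.6] spin -360.4 t 6.025
[1.04691193 0.23336236 0.04772621 1.36405964 0.02970185 0.76269056] [ 1.17903736 -0.08906321 -0.25084287]
```

View pics/t2.png

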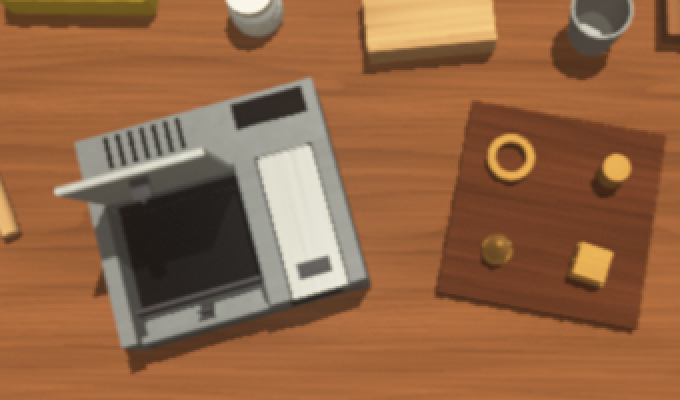

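The wide door stands open, with the chamber dark at crop (190,240). The narrow door is shut at (300,220), and the stub is undisturbed at (615,170). Next I go to the stub.

>>> jog_arm(motion=[{"x":0,"y":-55,"z":0,"spin":0,"fingers":-1},{"x":0,"y":-112,"z":0,"spin":0,"fingers":-1},{"x":0,"y":-170,"z":0,"spin":0,"fingers":-1},{"x":0,"y":-228,"z":0,"spin":0,"fingers":-1},{"x":0,"y":-286,"z":0,"spin":0,"fingers":-1},{"x":-10,"y":-344,"z":0,"spin":0,"fingers":-1},{"x":-25,"y":-400,"z":0,"spin":0,"fingers":-1},{"x":-40,"y":-456,"z":0,"spin":0,"fingers":-1}])

```text
clock: 7.08
eef_pos: [0.4144, 0.0157, 0.235]
tool_rot: [-0.141, 0.99, 0.019, -0.005]
ft_force: [-0.1, 1.3, 0.4]
grip_width: 0.0853
grasp_force: 0.0
```

```bash
python3 -c "
from h import *
rel([.6135,-.2888,.12],196.7)"
```

```text
pos [0.4144 0.0157 0.235 ] yaw -163.73 shift [-106.2 -352.2  101.3] spin -360.4 t 7.075
```

>>> jog_arm(motion=[{"x":-16,"y":-55,"z":10,"spin":0,"fingers":-1},{"x":-32,"y":-110,"z":20,"spin":0,"fingers":-1},{"x":-48,"y":-165,"z":40,"spin":0,"fingers":-1},{"x":-64,"y":-220,"z":60,"spin":0,"fingers":-1},{"x":-82,"y":-275,"z":80,"spin":0,"fingers":-1},{"x":-98,"y":-325,"z":95,"spin":0,"fingers":-1},{"x":-106,"y":-352,"z":101,"spin":0,"fingers":-1},{"x":-106,"y":-352,"z":101,"spin":0,"fingers":-1}])

```text
clock: 8.07
eef_pos: [0.6126, -0.2883, 0.1182]
tool_rot: [-0.14, 0.99, 0.019, -0.006]
ft_force: [-0.6, -0.5, -0.4]
grip_width: 0.0853
grasp_force: 0.0
```

```bash
python3 -c "
from h import *
rel([.6135,-.2888,.024],196.7);c=snap('side');cv2.imwrite('pics/s3.png',c['pixels'][180:360,240:440,::-1].repeat(3,0).repeat(3,1))"
```

```text
pos [ 0.6126 -0.2883  0.1182] yaw -163.84 shift [-1.3 -4.5 94.1] spin -360.5 t 8.075
```

View pics/s3.png

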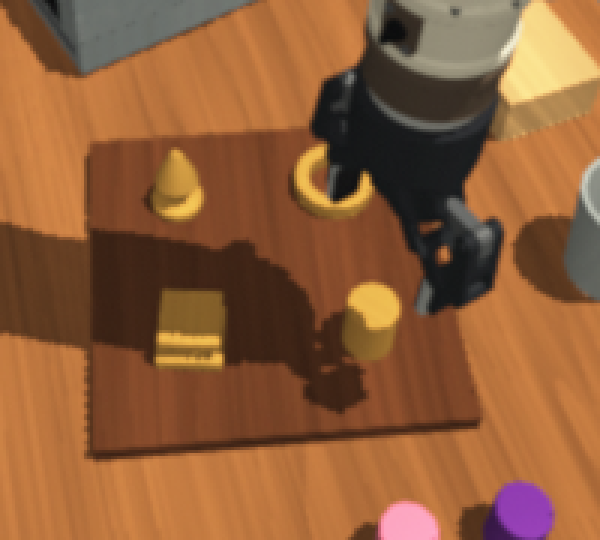

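The fingers straddle above the stub, which is at crop (370,320), and the opening is clear of the castings. I'm descending.

>>> jog_arm(motion=[{"x":-1,"y":-4,"z":25,"spin":0,"fingers":-1},{"x":-1,"y":-4,"z":50,"spin":0,"fingers":-1},{"x":-1,"y":-4,"z":72,"spin":0,"fingers":-1},{"x":-1,"y":-4,"z":87,"spin":0,"fingers":-1},{"x":-1,"y":-4,"z":94,"spin":0,"fingers":-1},{"x":-1,"y":-4,"z":94,"spin":0,"fingers":1},{"x":-1,"y":-4,"z":94,"spin":0,"fingers":1},{"x":-1,"y":-4,"z":94,"spin":0,"fingers":1}])

```text
clock: 9.12
eef_pos: [0.6151, -0.2882, 0.0288]
tool_rot: [-0.142, 0.99, 0.017, -0.003]
ft_force: [0.8, -0.4, -0.6]
grip_width: 0.0349
grasp_force: 59.8
```

>>> jog_arm(motion=[{"x":0,"y":0,"z":0,"spin":0,"fingers":1},{"x":0,"y":0,"z":0,"spin":0,"fingers":1}])

```text
clock: 9.38
eef_pos: [0.6151, -0.2882, 0.0287]
tool_rot: [-0.142, 0.99, 0.017, -0.003]
ft_force: [0.7, -0.4, 4.7]
grip_width: 0.0345
grasp_force: 60.1
```

>>> jog_arm(motion=[{"x":0,"y":0,"z":-10,"spin":0,"fingers":1},{"x":0,"y":0,"z":-40,"spin":0,"fingers":1},{"x":0,"y":0,"z":-80,"spin":0,"fingers":1},{"x":0,"y":0,"z":-125,"spin":0,"fingers":1},{"x":10,"y":10,"z":-170,"spin":0,"fingers":1},{"x":25,"y":40,"z":-190,"spin":0,"fingers":1},{"x":45,"y":80,"z":-190,"spin":0,"fingers":1},{"x":60,"y":120,"z":-190,"spin":0,"fingers":1}])

```text
clock: 10.38
eef_pos: [0.5238, -0.1949, 0.2212]
tool_rot: [-0.141, 0.99, 0.018, -0.005]
ft_force: [0.5, 0.9, -3.6]
grip_width: 0.0347
grasp_force: 60.7
```

```bash
python3 -c "
from h import *
rel([.5138-.0144,.2459-.0043,.21],196.7);c=snap('side');cv2.imwrite('pics/s4.png',c['pixels'][80:340,200:500,::-1].repeat(2,0).repeat(2,1))"
```

```text
pos [ 0.5238 -0.1949  0.2212] yaw -163.76 shift [-98.7 425.2  26.7] spin -360.5 t 10.375
```

View pics/s4.png

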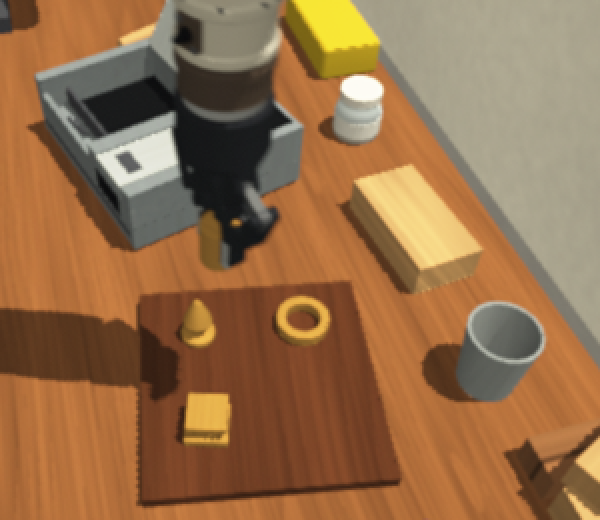

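The stub is held upright at crop (212,240), the castings haven't moved, and the wrist force of -3.6 N fits its weight. Next I carry it over the chamber.

>>> jog_arm(motion=[{"x":0,"y":40,"z":0,"spin":0,"fingers":1},{"x":-10,"y":95,"z":0,"spin":0,"fingers":1},{"x":-25,"y":150,"z":0,"spin":0,"fingers":1},{"x":-40,"y":205,"z":0,"spin":0,"fingers":1},{"x":-55,"y":260,"z":0,"spin":0,"fingers":1},{"x":-70,"y":315,"z":5,"spin":0,"fingers":1},{"x":-85,"y":370,"z":10,"spin":0,"fingers":1},{"x":-92,"y":405,"z":15,"spin":0,"fingers":1}])

```text
clock: 11.42
eef_pos: [0.4994, 0.2213, 0.2202]
tool_rot: [-0.143, 0.99, 0.018, -0.005]
ft_force: [-0.4, -0.7, -4.5]
grip_width: 0.0349
grasp_force: 61.3
```

>>> jog_arm(motion=[{"x":-7,"y":20,"z":5,"spin":0,"fingers":1},{"x":-7,"y":20,"z":5,"spin":0,"fingers":1}])

```text
clock: 11.68
eef_pos: [0.5009, 0.2409, 0.2156]
tool_rot: [-0.142, 0.99, 0.017, -0.005]
ft_force: [0.4, -1.2, -3.9]
grip_width: 0.035
grasp_force: 61.3
```

```bash
python3 -c "
from h import *
rel([.5138-.0144,.2459-.0043,.0557],196.7);c=snap('side');c2=snap('top');cv2.imwrite('pics/s5.png',np.hstack([c['pixels'][20:220,190:390,::-1],c2['pixels'][120:320,110:310,::-1]]).repeat(2,0).repeat(2,1))"
```

```text
pos [0.5009 0.2409 0.2156] yaw -163.62 shift [  0.3  -4.5 159.9] spin -360.3 t 11.675
```

View pics/s5.png

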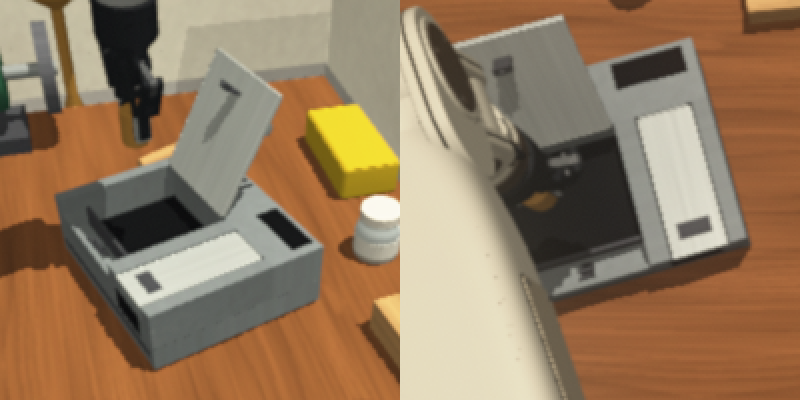

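The door leans back clear of the gripper, and the stub at right crop (540,200) is inside the chamber opening. I'm lowering it.

>>> jog_arm(motion=[{"x":0,"y":-2,"z":30,"spin":0,"fingers":1},{"x":0,"y":-3,"z":60,"spin":0,"fingers":1},{"x":0,"y":-4,"z":90,"spin":0,"fingers":1},{"x":0,"y":-4,"z":115,"spin":0,"fingers":1},{"x":0,"y":-4,"z":132,"spin":0,"fingers":1},{"x":0,"y":-4,"z":143,"spin":0,"fingers":1},{"x":0,"y":-4,"z":150,"spin":0,"fingers":1},{"x":0,"y":-4,"z":150,"spin":0,"fingers":1}])

```text
clock: 12.78
eef_pos: [0.5005, 0.2411, 0.0668]
tool_rot: [-0.141, 0.99, 0.018, -0.004]
ft_force: [-0.3, -0.0, -4.4]
grip_width: 0.0349
grasp_force: 61.4
```

>>> jog_arm(motion=[{"x":0,"y":0,"z":2,"spin":0,"fingers":1},{"x":0,"y":0,"z":4,"spin":0,"fingers":1},{"x":0,"y":0,"z":5,"spin":0,"fingers":1},{"x":0,"y":0,"z":6,"spin":0,"fingers":1},{"x":0,"y":0,"z":7,"spin":0,"fingers":1}])

```text
clock: 13.4
eef_pos: [0.5003, 0.2418, 0.0598]
tool_rot: [-0.142, 0.99, 0.018, -0.004]
ft_force: [0.6, 0.2, -4.0]
grip_width: 0.0347
grasp_force: 61.4
```

>>> jog_arm(motion=[{"x":0,"y":0,"z":1,"spin":0,"fingers":1},{"x":0,"y":0,"z":2,"spin":0,"fingers":1},{"x":0,"y":0,"z":3,"spin":0,"fingers":1},{"x":0,"y":0,"z":4,"spin":0,"fingers":1}])

```text
clock: 13.9
eef_pos: [0.5002, 0.2419, 0.0558]
tool_rot: [-0.142, 0.99, 0.018, -0.004]
ft_force: [-0.7, -0.6, 2.1]
grip_width: 0.0346
grasp_force: 61.8
```

The force rose from -4 N to +2 N at the expected height, so the stub is resting on the floor. I'm releasing it.

>>> jog_arm(motion=[{"x":0,"y":0,"z":0,"spin":0,"fingers":0.3},{"x":0,"y":0,"z":0,"spin":0,"fingers":-0.2},{"x":0,"y":0,"z":0,"spin":0,"fingers":-0.6},{"x":0,"y":0,"z":0,"spin":0,"fingers":-0.6},{"x":0,"y":0,"z":0,"spin":0,"fingers":-0.6}])

```text
clock: 14.52
eef_pos: [0.5004, 0.242, 0.056]
tool_rot: [-0.142, 0.99, 0.018, -0.004]
ft_force: [0.9, 0.6, -0.0]
grip_width: 0.0684
grasp_force: 0.0
```

>>> jog_arm(motion=[{"x":0,"y":0,"z":-15,"spin":0,"fingers":-0.6},{"x":0,"y":0,"z":-40,"spin":0,"fingers":-0.6},{"x":0,"y":0,"z":-75,"spin":0,"fingers":-0.6},{"x":0,"y":0,"z":-120,"spin":0,"fingers":-0.6},{"x":40,"y":0,"z":-150,"spin":0,"fingers":-0.6},{"x":90,"y":-40,"z":-160,"spin":0,"fingers":-0.6},{"x":120,"y":-90,"z":-160,"spin":0,"fingers":-0.6},{"x":120,"y":-140,"z":-160,"spin":0,"fingers":-0.6}])

```text
clock: 15.52
eef_pos: [0.4247, 0.0672, 0.2128]
tool_rot: [-0.142, 0.99, 0.018, -0.003]
ft_force: [0.5, 0.8, -0.7]
grip_width: 0.0684
grasp_force: 0.0
```

>>> jog_arm(motion=[{"x":0,"y":-50,"z":0,"spin":0,"fingers":-0.6},{"x":0,"y":-100,"z":0,"spin":0,"fingers":-0.6},{"x":0,"y":-150,"z":0,"spin":0,"fingers":-0.6},{"x":0,"y":-150,"z":0,"spin":0,"fingers":-0.6},{"x":0,"y":-150,"z":0,"spin":0,"fingers":-0.6}])

```text
clock: 16.15
eef_pos: [0.4683, -0.0752, 0.2062]
tool_rot: [-0.141, 0.99, 0.018, -0.004]
ft_force: [0.4, -0.2, -0.2]
grip_width: 0.0685
grasp_force: 0.0
```

```bash
python3 -c "
from h import *
rel([.5,.24,.0557],196.7);c=snap('side');c2=snap('top');cv2.imwrite('pics/s6.png',np.hstack([c['pixels'][20:220,190:390,::-1],c2['pixels'][120:320,110:310,::-1]]).repeat(2,0).repeat(2,1))
print(proj(c2,[[.5,.242,.068]]),readout.get_obs()['ft_force'])"
```

```text
pos [ 0.4683 -0.0752  0.2062] yaw -163.75 shift [-119.1  288.   160.8] spin -360.4 t 16.15
[[194.90838199 225.18147875]] [-0.9188114  -0.02090256  0.10985263]
```

View pics/s6.png

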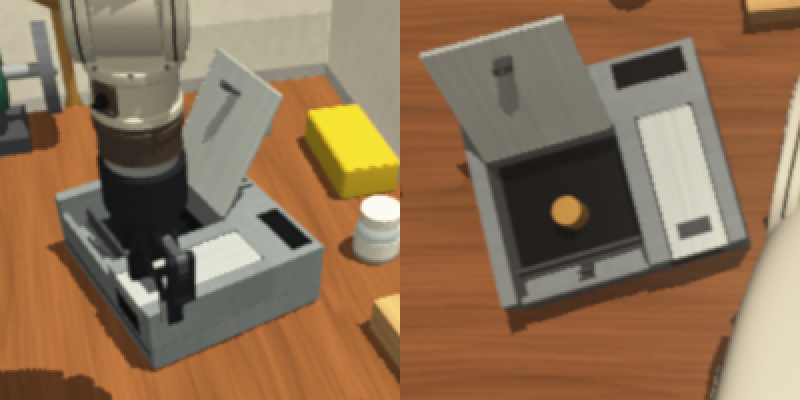

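The stub stands upright in the middle of the chamber at right crop (567,212), as projected. The wide door is open, the narrow one is shut, and the arm touches nothing.

```bash
python3 -c "
from workcell import bot
print(bot.job_done())"
```

```text
the job is handed in; nothing more can be done
None
```

I handed the job in: the last pictures show the bronze stub upright on the chamber floor, the wide door open, the narrow door shut and the arm clear; no verdict came back.

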